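# Turn the spot plate over on the draining board

### The job

The white spot plate was left to drain with its wells facing down. Push it up the board's sloping backstop until it stands leaning there, tip its top edge back over so that it lies flat on the board with its wells up, and slide it sideways until its edge is flush against the side kerb. Leave the bottle, vial rack and vial where they stand.

Things in the scene. Friction and masses are not known exactly. Their poses are not given: they have to be found in the camera images.
- board: Blue draining board, fixed; base 6 mm thick (top at z = 6 mm), 300 mm wide in its y. Origin: bench level, middle of the backstop's foot line. x points from the open board to the backstop (roughly away from the robot), y along the backstop, z up. Base spans x = -250 to 70 mm. The side kerb is near its +y end.
- backstop_top (a point): Middle of the backstop's top edge. The backstop spans the whole width, a coved slope of four facets from the foot (x = 0, z = 6 mm of the board): 30 deg up to x 17, z 16 mm; 40 deg up to x 34, z 30 mm; 53 deg up to x 49, z 50 mm; 66 deg up to the top edge at x 55, z 64 mm. Behind it the space is free but for ribs 46 mm high.
- kerb (a point): Middle of the side kerb's inner face (facing the board's -y), 120 mm in +y from the board's origin, 16 mm above the bench. The kerb is a straight metal bar along the board's x, from x = -145 to -5 mm, 12 mm thick, top 20 mm above the base. With the plate flush on it the plate's centre is 40 mm from this face.
- plate: White rigid spot plate 100 x 80 x 12 mm (its x, y, z), 0.10 to 0.17 kg. Origin at its centre. One broad face has 12 round wells, the other is plain. Its z points out of the plain back: up at the start (wells down), down at the end. It starts flat on the base before the backstop, its x within 0.2 rad of the board's x; its ends are the 80 mm edges.
- plate_end (a point): Middle of the plate's far 80 mm end face (+x end). Pushed low at the opposite end towards the backstop, easing slightly upwards if it binds, the plate climbs and then leans by itself at about 46 deg, this end some 15 mm above the backstop's top, free behind. Pulled from behind and up, it turns about its lower edge and falls over only some 8 deg past upright.
- bottle: White dispenser bottle with a pump, 72 mm in diameter, 166 mm tall, loose, beside the kerb end of the board; origin at the centre of its underside. Bystander.
- rack: Clear rack with six small vials, 85 x 62 x 56 mm, loose, beside the other (-y) end of the board; origin at the centre of its underside. Bystander.
- vial: Small white vial with a yellow cap, 25 mm in diameter, 44 mm tall, standing loose by the -y end of the board; origin at the centre of its underside. Bystander.
Things that resemble listed ones, but are neither listed nor needed, are in the scene too. Several things have the shape of the plate; the one meant has the colours described above.

How it is judged:
By the outcome, as a careful person would: the job done as asked, in the order asked, and still so for the second after the job is handed in, with the robot touching nothing.
It also fails if it takes over 67 s, if anything falls off the work surface, if the arm or the gripper's body presses on something with over 40 N, if the wrist force passes 120 N, or if a joint passes its speed limit or range.

### The arm

A 7-joint arm with a two-finger parallel gripper is mounted at the origin on the work surface. World frame = base frame: x ahead of the robot, y to its left, z up, the work surface at z = 0. Lengths are in m, angles in rad, forces in N, time in s.
With the tool pointing down it reaches from about 0.425 to 0.925 m from the base axis. Payload 6.8 kg.
Tool frame: the origin (TCP) lies midway between the tips of the shut fingers; the grasp point (between the pads) lies 19 mm behind it; z points along the fingers, y is the line along which they close (so a half turn about z gives the same grasp; the last joint's range is limited). The gripper opens to 85 mm and grips with 20 to 120 N. Pads are 22 mm wide; open, the fingers measure 114 mm over their backs; the gripper's body (76 mm by 85 mm) begins 54 mm behind the grasp point. The pads swing forward as they close: fully open they stand 13 mm farther back than shut.
Start: joints at [-1.322, 0.477, 0.022, 1.555, -0.011, 1.109, -0.083], TCP at [0.236, 0.633, 0.231] pointing down, gripper open.
Joint ranges: [-2.96, 2.96], [-0.34, 2.1], [-1.41, 1.46], [0.24, 2.44], [-1.37, 4.51], [0.17, 1.92], [-2.96, 2.96]. Speed limits (rad/s): [2.39, 2.39, 3.14, 3.14, 3.14, 3.14, 3.14].

### API

Orientations are given as a unit quaternion [w, x, y, z].
In Python, from station import * gives the robot as it stands.
- The arm moves only by the shell command python3 -m creep 'ROWS' [FORCE]. ROWS is JSON, a list of rows, each a list of 7 numbers: the gripper command: -1 is shut, 1 is fully open, values between are in proportion, then the shift along the world's x, y, z in mm, then the turn, a rotation vector about the world's x, y, z in rad. A call has 1 to 5 rows; each row shifts and turns the commanded pose from where the row before left it; what a row does not reach is not made up. A row lasts 1/8 s, in which the tool goes at most 62.5 mm and 10.7 degrees, less where a joint would pass 70% of its speed; a pose out of reach is approached as far as the arm can. A call is refused whole if a number of a shift passes 62.5 or a number of a turn 0.188, either way. A call with a gripper value outside its range is refused whole. The fingers move at their own pace and stop on an object; FORCE is the grip in N (left out, the last holds). Time passes only in rows, so rows that do not move let the fingers close. It gives the time, the measured TCP pose, the force, the opening and the grip force at its end, in the units of the state.
- get_obs(): the state, without advancing time (a new reading comes with each control period).
- read_camera(name): name is "side" or "top"; returns (picture, depth): 400x640x3 uint8, red, green, blue; 400x640 float32, m along the optical axis (not along the pixel's ray), 0 where there is no reading.
- camera_params(name): a dict with "intrinsics" (3x3 intrinsics, pixels), "cam_to_world" (4x4, takes a point from camera to world coordinates). Camera axes: x right, y up, looking along -z (the intrinsics and any distortion apply to the point x, -y, -z); pixel columns grow to the right and rows downward; lengths in m; the calibration is good to about 2 mm. A picture is of the moment at which its call begins. camera_params takes no time and is no camera call.
- hand_in(): hands the job in; it is judged then, once.
The state is a dict: "t": time; "q": joint angles; "joint_vel": joint speeds; "joint_torque": joint torques, N m; "eef_pos": TCP position; "tool_rot": TCP orientation; "contact_force": force on the tool from outside, world axes, zero at the start; "torque": the same for the moment, N m; "gripper_width": opening from 0.0 (shut) to 1.0 (fully open); "grasp_force": force on a finger pad.
Only numpy, scipy, OpenCV 4.12 (cv2) and the standard library are available. Lean on these libraries where they do the work, as an engineer would, in place of code of your own. Each camera call takes 0.05 s, during which the arm holds its last target. There are 200 camera calls.

## Working session

There is one attempt and no reset: what is moved stays moved. The work goes in short steps, Python scripts to look and compute and a shell command to move; the robot and the scene stay as the last step left them, time stands still between calls to the robot, and variables do not carry over. Pictures are saved under pics/ and viewed, at most 10 in all, crops included, and the job is handed in when it is done.

```bash
mkdir -p pics
cat > h.py <<'E'
from station import *
import numpy as np, cv2
def snap(n,f,crop=None,s=1):
    im,d=read_camera(n); np.savez(f'/tmp/{f}.npz',im=im,d=d)
    o=im[...,::-1]
    if crop: o=o[crop[1]:crop[3],crop[0]:crop[2]]
    cv2.imwrite(f'pics/{f}.png',cv2.resize(o,None,fx=s,fy=s,interpolation=cv2.INTER_CUBIC)); return im,d
def pt(n,f,u,v,r=1):
    d=np.load(f'/tmp/{f}.npz')['d']; p=camera_params(n);K=np.array(p['intrinsics']);T=np.array(p['cam_to_world'])
    w=d[int(v)-r:int(v)+r+1,int(u)-r:int(u)+r+1]; w=w[w>0]
    if not len(w): return None
    z=np.median(w); x=(u-K[0,2])/K[0,0]*z; y=(v-K[1,2])/K[1,1]*z
    return (T@[x,-y,-z,1])[:3]
def proj(n,P):
    p=camera_params(n);K=np.array(p['intrinsics']);T=np.array(p['cam_to_world'])
    c=np.linalg.inv(T)@np.r_[P,1]; return K[0,0]*c[0]/-c[2]+K[0,2], K[1,1]*c[1]/c[2]+K[1,2]
E
python3 - <<'E'
from h import *
snap('top','t0',s=1.25); snap('side','s0',s=1.25)
print(camera_params('top'),camera_params('side')); print(get_obs())
E
```

```text
{'intrinsics': array([[398.57737226,   0.        , 317.16258965],
       [  0.        , 398.57737226, 197.16853586],
       [  0.        ,   0.        ,   1.        ]]), 'cam_to_world': array([[-0.02608267,  0.99020808, -0.13714098,  0.43567267],
       [-0.99963972, -0.02496624,  0.00985486, -0.00254231],
       [ 0.00633447,  0.13734862,  0.99050252,  0.88339943],
       [ 0.        ,  0.        ,  0.        ,  1.        ]])} {'intrinsics': array([[363.59579681,   0.        , 318.42076129],
       [  0.        , 363.59579681, 202.88874301],
       [  0.        ,   0.        ,   1.        ]]), 'cam_to_world': array([[ 0.99748431,  0.0511117 , -0.04911859,  0.516992  ],
       [-0.06961725,  0.57573602, -0.81466648, -0.69343092],
       [-0.01335964,  0.81603654,  0.5778459 ,  0.55306016],
       [ 0.        ,  0.        ,  0.        ,  1.        ]])}
{'t': 0.1, 'q': array([-1.32213598,  0.47771498,  0.02232607,  1.55634826, -0.01149259,
        1.10928826, -0.08312396]), 'joint_vel': array([-0.0010673 , -0.00192346, -0.00085873, -0.00356339,  0.00101495,
        0.00136069, -0.00051773]), 'joint_torque': array([ 4.80610208e-03, -5.97766149e+01,  1.61419563e+00, -2.81958801e+01,
        1.28832803e-02,  5.08504047e-03,  2.82398804e-05]), 'eef_pos': array([0.23555477, 0.63200057, 0.23042608]), 'tool_rot': array([-8.65538812e-05,  1.77428660e-01,  9.84133327e-01, -8.10835959e-04]), 'contact_force': array([ 0.04697365, -0.38008991,  0.91968565]), 'torque': array([-0.01516771,  0.00114205,  0.02349065]), 'grasp_force': 0.0, 'gripper_width': 1.0016182367815754}
```

View pics/t0.png

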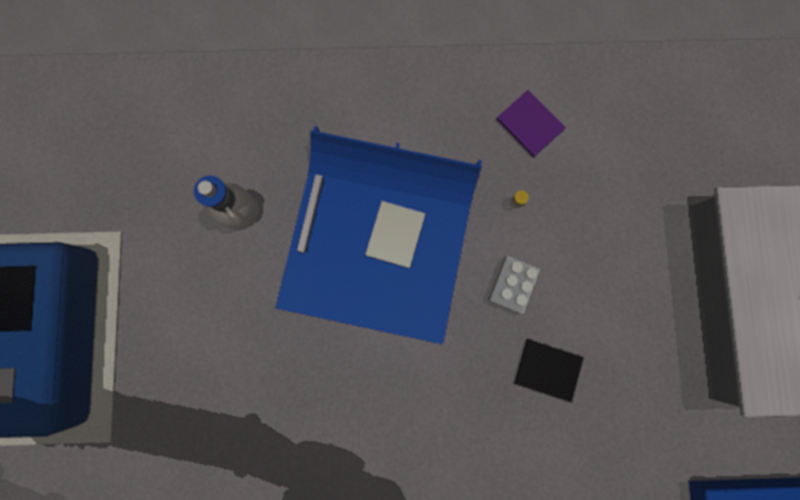

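View pics/s0.png

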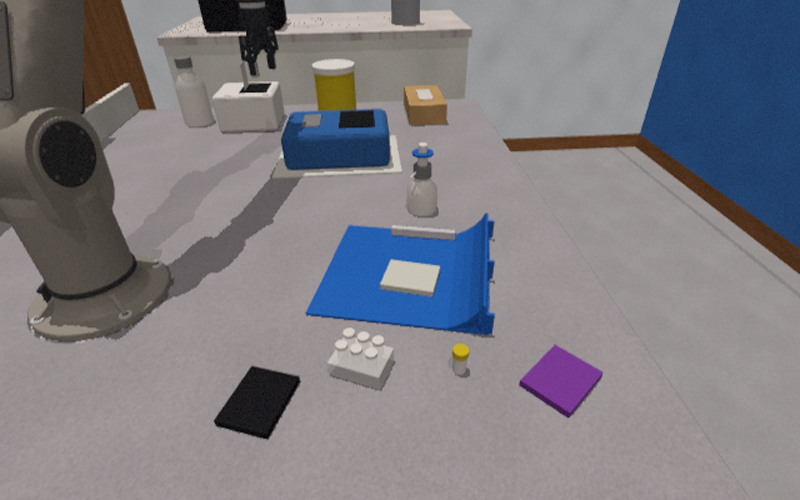

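The top view shows the board (near corners at 277,308 and 443,343; backstop top at 314,130 and 480,163), the plate with corners (383,202), (425,210), (410,267), (366,256), and the kerb from (319,177) to (302,250). The bottle is on the left and the vial and rack on the right.

Run:
```python
from h import *
im=np.load('/tmp/t0.npz')['im'];d=np.load('/tmp/t0.npz')['d']
np.set_printoptions(precision=4,suppress=True)
p=camera_params('top');K=p['intrinsics'];T=p['cam_to_world']
vv,uu=np.mgrid[:400,:640]; C=np.stack([(uu-K[0,2])/K[0,0]*d,-(vv-K[1,2])/K[1,1]*d,-d,np.ones_like(d)],-1)@T.T
np.save('/tmp/C.npy',C)
hsv=cv2.cvtColor(im,cv2.COLOR_RGB2HSV)
m=((hsv[...,2]>110)&(hsv[...,1]<90))
for name,(u0,v0,u1,v1) in dict(plate=(285,155,348,220),kerb=(232,135,264,205)).items():
    mm=np.zeros((400,640),np.uint8);mm[v0:v1,u0:u1]=m[v0:v1,u0:u1]
    n,l,s,c=cv2.connectedComponentsWithStats(mm);k=1+np.argmax(s[1:,4]);sel=l==k
    P=C[sel][:,:3]; zz=np.median(P[:,2]); 
    r=cv2.minAreaRect((P[:,:2]*1000).astype(np.float32)); print(name,sel.sum(),zz,r,cv2.boxPoints(r))
blue=((hsv[...,0]>95)&(hsv[...,0]<125)&(hsv[...,1]>130)).astype(np.uint8); b=np.zeros_like(blue);b[95:280,215:390]=blue[95:280,215:390]
base=(b>0)&(abs(C[...,2]-.006)<.006); r=cv2.minAreaRect((C[base][:,:2]*1000).astype(np.float32)); print('base',r,cv2.boxPoints(r),np.median(C[base][:,2]))
for n,u,v in [('nearL',277,308),('nearR',443,343),('topL',314,131),('topR',480,164),('bottle',205,188),('vial',521,198),('rack',516,285)]:
    print(n,pt('top','t0',u/1.25,v/1.25))
```

```text
plate 1694 0.017641469853396652 ((538.7176513671875, 4.422477722167969), (83.12045288085938, 191.96546936035156), 72.1996078491211) [[434.6248  -5.8061]
 [617.4004 -64.4902]
 [642.8105  14.651 ]
 [460.0349  73.3352]]
kerb 346 0.025068720897019725 ((545.4820556640625, 104.38722229003906), (291.3199462890625, 95.39801788330078), 26.106769561767578) [[393.6932  83.1228]
 [435.6727  -2.5423]
 [697.2709 125.6517]
 [655.2914 211.3168]]
base ((550.7645263671875, 27.455886840820312), (298.3685302734375, 268.40899658203125), 76.54054260253906) [[ 385.5222  -86.3939]
 [ 646.5594 -148.8681]
 [ 716.0068  141.3057]
 [ 454.9697  203.7799]] 0.005788048775956844
nearL [0.4541 0.2008 0.0025]
nearR [ 0.3863 -0.0875  0.006 ]
topL [0.7597 0.1283 0.045 ]
topR [ 0.6928 -0.1599  0.0456]
bottle [0.629  0.2701 0.1663]
vial [ 0.6311 -0.2283  0.0432]
rack [ 0.482  -0.2141  0.0298]
```

```bash
cat >> h.py <<'E'
def cloud(n,d):
    p=camera_params(n);K=p['intrinsics'];T=p['cam_to_world'];vv,uu=np.mgrid[:400,:640]
    return (np.stack([(uu-K[0,2])/K[0,0]*d,-(vv-K[1,2])/K[1,1]*d,-d,np.ones_like(d)],-1)@T.T)[...,:3]
E
python3 - <<'E'
from h import *
np.set_printoptions(precision=4,suppress=True)
z=np.load('/tmp/t0.npz');im,d=z['im'],z['d'];C=cloud('top',d)
hsv=cv2.cvtColor(im,cv2.COLOR_RGB2HSV);m=((hsv[...,2]>110)&(hsv[...,1]<90)&(d>0))
def R(sel):
    P=(C[sel][:,:2]*1000).astype(np.float32); r=cv2.minAreaRect(P); return r,P.mean(0),len(P),np.median(C[sel][:,2])
for name,(u0,v0,u1,v1),zz in [('plate',(285,155,348,220),.018),('kerb',(232,135,264,205),.026)]:
    s=np.zeros((400,640),bool);s[v0:v1,u0:u1]=m[v0:v1,u0:u1]; s&=abs(C[...,2]-zz)<.006
    s=cv2.morphologyEx(s.astype(np.uint8),cv2.MORPH_OPEN,np.ones((2,2),np.uint8))>0
    print(name,R(s))
a=np.radians(-13.4);ex=np.array([np.cos(a),np.sin(a)]);ey=np.array([-ex[1],ex[0]])
b=np.zeros((400,640),bool);b[95:280,215:390]=True;b&=(hsv[...,0]>95)&(hsv[...,0]<125)&(hsv[...,1]>130)&(d>0)
u=C[...,:2]@ex;v=C[...,:2]@ey
Z=C[...,2]
for lo in np.arange(.62,.76,.008):
    s=b&(u>=lo)&(u<lo+.008); print(round(lo+.004,3),s.sum(),np.median(Z[s]) if s.any() else 0, v[s].min() if s.any() else 0,v[s].max() if s.any() else 0)
print(np.percentile(u[b],[0.2,99.8]))
E
```

```text
plate (((535.22412109375, 1.0168304443359375), (80.06422424316406, 187.37069702148438), 72.17892456054688), array([575.2156, -11.8564], dtype=float32), 1617, np.float64(0.017642771402156088))
kerb (((539.1616821289062, 101.18824005126953), (277.5042724609375, 94.18795776367188), 26.319019317626953), array([612.4634, 137.2064], dtype=float32), 285, np.float64(0.025200351641070817))
0.624 417 0.005678487596607273 0.0065845727807247855 0.3024064766483249
0.632 436 0.005659455578230832 0.005532188653727738 0.30184038724039935
0.64 431 0.0055982562630956245 0.005694935794669743 0.30261551305419204
0.648 517 0.008121861628176963 0.005194864843352725 0.3026772185791302
0.656 531 0.012544544809983349 0.005316039239377491 0.30277597854036387
0.664 564 0.018278177512723037 0.005254765479623533 0.30219500627165413
0.672 575 0.024790051505454103 0.0057375331440336665 0.3028796199996519
0.68 640 0.03281267260056736 0.005519102727801543 0.3009733894813045
0.688 681 0.04314219021433374 0.005229616110442189 0.3014626028591116
0.696 796 0.0564028754601727 0.0063453356634575265 0.3014303993702813
0.704 211 0.06217691901472733 0.00576657948801521 0.30127366004015066
0.712 22 0.045720842744778833 0.005054182143412376 0.3025291585567765
0.72 6 0.04559988307546925 0.0066216400830824505 0.30101772270686494
0.728 1 -1.7849249393742106e-05 0.31490169307897525 0.31490169307897525
0.736 0 0 0 0
0.744 0 0 0 0
0.752 0 0 0 0
0.76 0 0 0 0
[0.3958 0.704 ]
```

Board frame: origin at about (0.662, 0.001), yaw −13.4°. The plate centre is at about (−82, −32) mm in board coordinates, roughly 4° off the board axis, so its near end is at −132. I'll go to a point before that end with the fingers half open.

```bash
cat >> h.py <<'E'
A=np.radians(-13.4);EX=np.array([np.cos(A),np.sin(A)]);EY=np.array([-EX[1],EX[0]]);O=np.array([.6622,.0006])
def bw(u,v): return O+(u*EX+v*EY)/1000
def st():
    from scipy.spatial.transform import Rotation as Ro
    o=get_obs();p=o['eef_pos'];q=o['tool_rot'];M=Ro.from_quat(np.r_[q[1:],q[0]]).as_matrix()
    print('t',round(o['t'],2),'board uvz',np.round([(p[:2]-O)@EX*1e3,(p[:2]-O)@EY*1e3,p[2]*1e3],1),'yaw(y axis)-board',np.round(np.degrees(np.arctan2(M[1,1],M[0,1]))-76.6,1),'z',np.round(M[:,2],2),'F',np.round(o['contact_force'],1),'w',round(o['gripper_width'],2),'q7',np.round(o['q'],2))
E
python3 -m creep '[[0,10,-30,0,0,0,0.12],[0,19,-45,0,0,0,0],[0,19,-45,0,0,0,0],[0,19,-45,0,0,0,0],[0,19,-45,0,0,0,0]]'
python3 -m creep '[[0,19,-45,0,0,0,0],[0,19,-45,0,0,0,0],[0,19,-45,0,0,0,0],[0,19,-45,0,0,0,0],[0,19,-45,0,0,0,0]]'
python3 -m creep '[[0,19,-45,0,0,0,0],[0,19,-45,0,0,0,0],[0,19,-45,0,0,0,0],[0,15,-30,0,0,0,0],[0,0,0,0,0,0,0]]'
python3 -c "
from h import *
st(); print(bw(-158,-32), get_obs()['eef_pos'])"
```

```text
t: 0.72
eef_pos: [0.3222, 0.4207, 0.231]
tool_rot: [-0.0, 0.118, 0.993, -0.0]
contact_force: [0.3, -0.7, -0.3]
gripper_width: 0.502
grasp_force: 0.0
t: 1.35
eef_pos: [0.417, 0.1959, 0.2312]
tool_rot: [-0.0, 0.118, 0.993, -0.0]
contact_force: [0.6, 0.3, 0.1]
gripper_width: 0.498
grasp_force: 0.0
t: 1.98
eef_pos: [0.4893, 0.0297, 0.2312]
tool_rot: [0.0, 0.121, 0.993, -0.0]
contact_force: [-0.0, -0.3, 0.5]
gripper_width: 0.5
grasp_force: 0.0
t 1.98 board uvz [-175.   -11.8  231.2] yaw(y axis)-board -0.5 z [ 0. -0. -1.] F [-0.  -0.3  0.5] w 0.5 q7 [-0.5   0.17  0.36  2.01 -0.07  0.98  1.22]
[0.50108548 0.00608734] [0.48927284 0.02970067 0.23117209]
```

```bash
python3 -m creep '[[0,12,-24,0,0,0,0],[0,0,0,-45,0,0,0],[0,0,0,-50,0,0,0],[0,0,0,-50,0,0,0],[0,0,0,-45,0,0,0]]'
python3 -m creep '[[0,0,0,-15,0,0,0],[0,0,0,-8,0,0,0],[0,0,0,-4,0,0,0],[0,0,0,-4,0,0,0],[0,0,0,0,0,0,0]]'
python3 -c "
from h import *
st(); snap('side','s1',(220,160,440,290),3.5)"
```

```text
t: 2.6
eef_pos: [0.5, 0.01, 0.0395]
tool_rot: [-0.0, 0.117, 0.993, 0.0]
contact_force: [1.2, 0.8, 0.6]
gripper_width: 0.502
grasp_force: 0.0
t: 3.22
eef_pos: [0.5012, 0.0086, 0.0109]
tool_rot: [0.0, 0.118, 0.993, 0.0]
contact_force: [0.8, -0.4, -0.1]
gripper_width: 0.502
grasp_force: 0.0
t 3.23 board uvz [-158.5  -29.5   10.9] yaw(y axis)-board -0.2 z [ 0.  0. -1.] F [ 0.8 -0.4 -0.1] w 0.5 q7 [-0.34  0.55  0.25  2.13 -0.28  0.49  1.45]
```

View pics/s1.png

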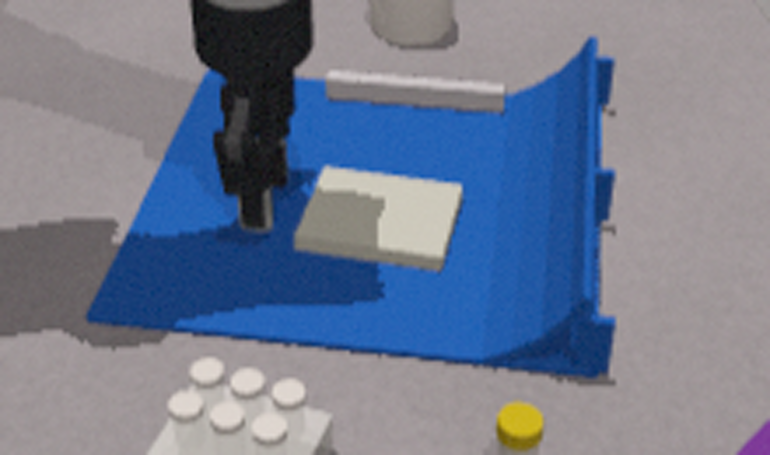

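The half-open fingers (tip near 255,225) stand just short of the plate's near edge (297,250 to 320,168). I'll lower slightly and push.

```bash
python3 -m creep '[[0,0,0,-2,0,0,0],[0,0,0,-2,0,0,0],[0,9.7,-2.3,0,0,0,0],[0,9.7,-2.3,0,0,0,0],[0,9.7,-2.3,0,0,0,0]]'
python3 -m creep '[[0,9.7,-2.3,0,0,0,0],[0,9.7,-2.3,0,0,0,0],[0,7.8,-1.9,0,0,0,0],[0,7.8,-1.9,0,0,0,0],[0,7.8,-1.9,0,0,0,0]]'
python3 -m creep '[[0,7.8,-1.9,0,0,0,0],[0,7.8,-1.9,0,0,0,0],[0,0,0,0,0,0,0]]'
python3 -c "
from h import *
st()"
```

```text
t: 3.9
eef_pos: [0.5305, 0.0012, 0.0063]
tool_rot: [-0.0, 0.118, 0.993, -0.0]
contact_force: [-1.7, 0.7, 0.6]
gripper_width: 0.499
grasp_force: 0.8
t: 4.53
eef_pos: [0.5726, -0.0087, 0.0061]
tool_rot: [-0.001, 0.118, 0.993, 0.0]
contact_force: [-1.9, 0.5, -0.2]
gripper_width: 0.503
grasp_force: 1.2
t: 4.9
eef_pos: [0.5895, -0.0129, 0.0064]
tool_rot: [0.001, 0.118, 0.993, -0.0]
contact_force: [0.3, -0.2, -0.2]
gripper_width: 0.504
grasp_force: 0.0
t 4.9 board uvz [-67.6 -29.9   6.4] yaw(y axis)-board -0.2 z [ 0. -0. -1.] F [ 0.3 -0.2 -0.2] w 0.5 q7 [-0.28  0.65  0.26  1.93 -0.28  0.6   1.49]
```

```bash
python3 -m creep '[[0,5.8,-1.4,0,0,0,0],[0,5.8,-1.4,0,0,0,0],[0,5.8,-1.4,0.5,0,0,0],[0,4.9,-1.2,0.5,0,0,0]]'
python3 -m creep '[[0,4.9,-1.2,0.5,0,0,0],[0,4.9,-1.2,0.5,0,0,0],[0,0,0,0,0,0,0]]'
python3 -c "
from h import *
st(); snap('side','s2',(220,140,440,290),3.5)"
```

```text
t: 5.4
eef_pos: [0.6109, -0.018, 0.0072]
tool_rot: [-0.0, 0.118, 0.993, -0.0]
contact_force: [-1.9, 0.0, -1.1]
gripper_width: 0.497
grasp_force: 0.2
t: 5.78
eef_pos: [0.6216, -0.0206, 0.0087]
tool_rot: [0.001, 0.118, 0.993, 0.0]
contact_force: [0.3, -1.2, 0.4]
gripper_width: 0.498
grasp_force: 0.0
t 5.78 board uvz [-34.6 -30.    8.7] yaw(y axis)-board -0.2 z [ 0. -0. -1.] F [ 0.3 -1.2  0.4] w 0.5 q7 [-0.26  0.68  0.26  1.85 -0.27  0.65  1.5 ]
```

View pics/s2.png

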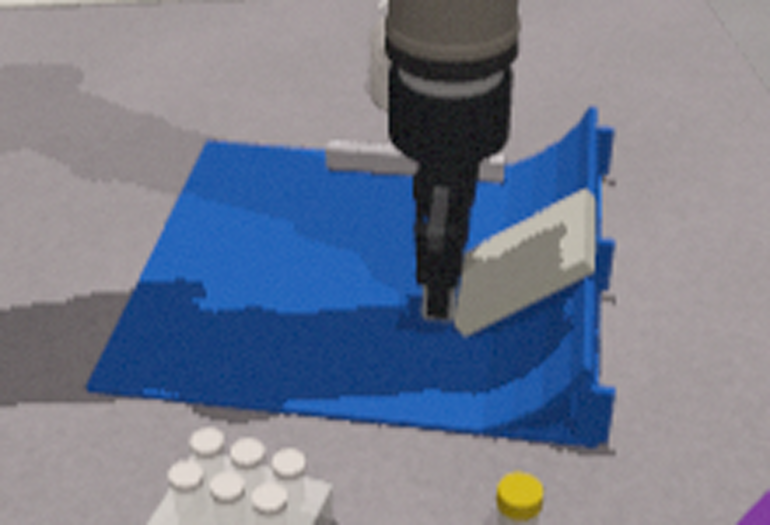

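The plate is leaning partway up the slope: lower edge at about (465,335), top edge at (595,190 to 595,270), fingers behind it. I'll push further.

```bash
python3 -m creep '[[0,3.9,-0.9,0.5,0,0,0],[0,3.9,-0.9,0.5,0,0,0],[0,2.9,-0.7,0.5,0,0,0]]'
python3 -m creep '[[0,2.9,-0.7,0.5,0,0,0],[0,1.9,-0.5,0,0,0,0],[0,0,0,0,0,0,0]]'
python3 -c "
from h import *
st(); snap('side','s3',(280,140,440,270),4.5)"
```

```text
t: 6.2
eef_pos: [0.6312, -0.0228, 0.0098]
tool_rot: [-0.0, 0.118, 0.993, 0.0]
contact_force: [-1.8, -0.4, -0.2]
gripper_width: 0.502
grasp_force: 0.5
t: 6.58
eef_pos: [0.6361, -0.024, 0.0104]
tool_rot: [0.0, 0.118, 0.993, 0.0]
contact_force: [-0.4, 0.8, 0.1]
gripper_width: 0.502
grasp_force: 0.3
t 6.58 board uvz [-19.6 -30.   10.4] yaw(y axis)-board -0.2 z [ 0.  0. -1.] F [-0.4  0.8  0.1] w 0.5 q7 [-0.25  0.7   0.26  1.81 -0.27  0.67  1.5 ]
```

View pics/s3.png

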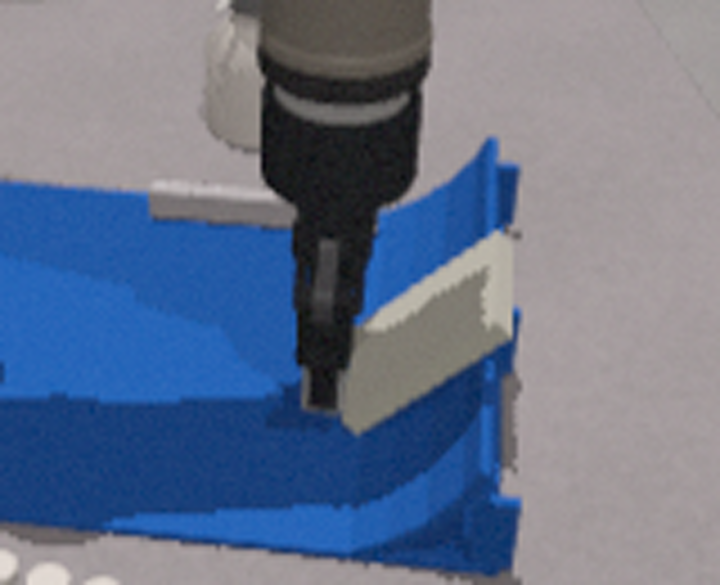

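The plate now leans over the backstop's top edge, with its upper end at about (510,235 to 510,330). I'll back off, rise, and measure.

```bash
python3 -m creep '[[0,-9.7,2.3,0,0,0,0],[0,-29,7,0,0,0,0],[0,-20,5,40,0,0,0],[0,0,0,60,0,0,0],[0,0,0,50,0,0,0]]'
cat > pl.py <<'E'
from h import *
import sys
np.set_printoptions(precision=1,suppress=True)
for n in ['side','top']:
    im,d=read_camera(n);np.savez(f'/tmp/pl_{n}.npz',im=im,d=d);C=cloud(n,d);hsv=cv2.cvtColor(im,cv2.COLOR_RGB2HSV)
    B=np.stack([(C[...,:2]-O)@EX*1e3,(C[...,:2]-O)@EY*1e3,C[...,2]*1e3],-1)
    s=(d>0.1)&(hsv[...,1]<80)&(hsv[...,2]>70)&(B[...,0]>-130)&(B[...,0]<95)&(B[...,1]>-120)&(B[...,1]<float(sys.argv[1]) if len(sys.argv)>1 else 60)&(B[...,2]>8)&(B[...,2]<115)
    s=cv2.morphologyEx(s.astype(np.uint8),cv2.MORPH_OPEN,np.ones((3,3),np.uint8));k,l,ss,_=cv2.connectedComponentsWithStats(s)
    if k<2: print(n,'none');continue
    P=B[l==1+np.argmax(ss[1:,4])];print(n,len(P),'min',np.percentile(P,1,axis=0),'max',np.percentile(P,99,axis=0),'mean',P.mean(0))
    c=P-np.median(P,axis=0);w=np.linalg.svd(c[np.linalg.norm(c,axis=1)<70],full_matrices=False)[2];print('axes',np.round(w,3).tolist())
E
python3 pl.py 60; python3 -c "
from h import *
st(); z=np.load('/tmp/pl_side.npz')
cv2.imwrite('pics/s4.png',cv2.resize(z['im'][140:270,280:440,::-1],None,fx=4.5,fy=4.5,interpolation=2))"
```

```text
t: 7.25
eef_pos: [0.5766, -0.0095, 0.1624]
tool_rot: [0.0, 0.118, 0.993, 0.0]
contact_force: [1.2, 0.5, 0.5]
gripper_width: 0.501
grasp_force: 0.0
side 907 min [ -7.3 -66.8  15.4] max [69.7 12.7 85.7] mean [ 32.2 -35.7  53. ]
axes [[0.71, 0.108, 0.696], [0.113, -0.993, 0.039], [-0.695, -0.051, 0.717]]
top none
t 7.35 board uvz [-77.1 -29.1 166.1] yaw(y axis)-board -0.2 z [ 0.01  0.   -1.  ] F [ 1.   0.4 -0.1] w 0.5 q7 [-0.37  0.4   0.36  1.88 -0.18  0.88  1.41]
```

View pics/s4.png

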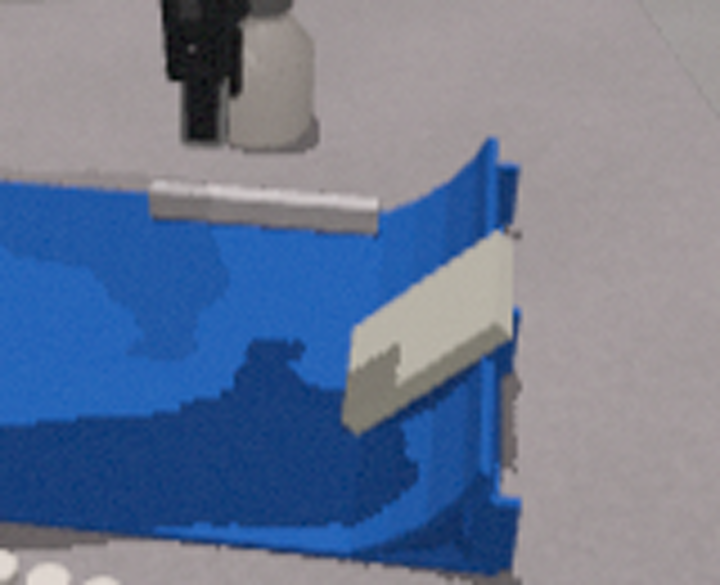

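The plate leans by itself at about 45° (bottom at 355,430; top edge at 510,235 to 510,330), spanning v = −67 to 13 mm with its top at z ≈ 86. Next, the fingers go behind it.

```bash
python3 -m creep '[[0,41,-9,0,0,0,0],[0,45,-10,0,0,0,0],[0,45,-10,0,0,0,0],[0,33,-8,0,0,0,0],[0,0,0,0,0,0,0]]'
python3 -c "
from h import *
st()"
```

```text
t: 7.98
eef_pos: [0.742, -0.0476, 0.1588]
tool_rot: [-0.0, 0.119, 0.993, -0.0]
contact_force: [-0.1, 0.0, -0.2]
gripper_width: 0.501
grasp_force: 0.0
t 7.97 board uvz [ 88.8 -28.3 158.8] yaw(y axis)-board -0.2 z [-0. -0. -1.] F [-0.1  0.  -0.2] w 0.5 q7 [-0.24  0.68  0.35  1.45 -0.24  1.06  1.49]
```

```bash
python3 -m creep '[[0,6,-1,0,0,0,0],[0,0,0,-40,0,0,0],[0,0,0,-40,0,0,0],[0,0,0,-20,0,0,0],[0,0,0,0,0,0,0]]'
python3 -c "
from h import *
st()"
python3 -m creep '[[0,-4.9,1.2,0,0,0,0],[0,-4.9,1.2,0,0,0,0],[0,-4.9,1.2,0,0,0,0],[0,0,0,0,0,0,0]]'
python3 -c "
from h import *
st()"
python3 pl.py 60
```

```text
t: 8.6
eef_pos: [0.7459, -0.0473, 0.059]
tool_rot: [-0.001, 0.118, 0.993, -0.0]
contact_force: [0.0, -0.5, 0.2]
gripper_width: 0.5
grasp_force: 0.0
t 8.6 board uvz [ 92.5 -27.2  59. ] yaw(y axis)-board -0.2 z [-0.  0. -1.] F [ 0.  -0.5  0.2] w 0.5 q7 [-0.21  0.79  0.31  1.49 -0.28  0.91  1.52]
t: 9.1
eef_pos: [0.7326, -0.044, 0.0611]
tool_rot: [0.001, 0.118, 0.993, 0.0]
contact_force: [0.8, -0.2, -0.3]
gripper_width: 0.501
grasp_force: 0.3
t 9.1 board uvz [ 78.8 -27.   61.1] yaw(y axis)-board -0.2 z [ 0.  0. -1.] F [ 0.8 -0.2 -0.3] w 0.5 q7 [-0.22  0.76  0.31  1.53 -0.28  0.89  1.52]
side 934 min [ -9.6 -67.   13.2] max [70.6 12.1 85.9] mean [ 30.7 -35.9  53.1]
axes [[0.724, 0.071, 0.687], [0.091, -0.996, 0.006], [-0.684, -0.058, 0.727]]
top none
```

```bash
python3 -m creep '[[0,-4.9,1.2,4,0,0,0],[0,-4.9,1.2,4,0,0,0],[0,-4.9,1.2,3,0,0,0],[0,-4.9,1.2,3,0,0,0],[0,0,0,0,0,0,0]]'
python3 -c "
from h import *
st()"
python3 pl.py 60
```

```text
t: 9.82
eef_pos: [0.7123, -0.0391, 0.0744]
tool_rot: [-0.0, 0.118, 0.993, 0.0]
contact_force: [1.1, -0.1, 0.3]
gripper_width: 0.498
grasp_force: 0.2
t 9.82 board uvz [ 57.9 -27.   74.4] yaw(y axis)-board -0.2 z [-0.  0. -1.] F [ 1.1 -0.1  0.3] w 0.5 q7 [-0.24  0.72  0.32  1.58 -0.27  0.88  1.51]
side 745 min [-12.6 -66.9  13.3] max [49.9 12.5 99.2] mean [ 18.9 -37.9  61.7]
axes [[0.528, 0.131, 0.839], [0.103, -0.991, 0.091], [-0.843, -0.038, 0.536]]
top none
```

It is turning about its lower edge (58° now, no slipping), so I'll continue along the arc.

```bash
python3 -m creep '[[0,-4.9,1.2,2.5,0,0,0],[0,-4.9,1.2,2.5,0,0,0],[0,-4.9,1.2,2,0,0,0],[0,-4.9,1.2,2,0,0,0],[0,-4.9,1.2,1,0,0,0]]'
python3 -c "
from h import *
st()"
python3 pl.py 60
```

```text
t: 10.55
eef_pos: [0.688, -0.0331, 0.0845]
tool_rot: [0.0, 0.118, 0.993, 0.0]
contact_force: [-0.6, -0.5, -0.4]
gripper_width: 0.502
grasp_force: 0.1
t 10.55 board uvz [ 32.9 -26.9  84.5] yaw(y axis)-board -0.2 z [ 0.  0. -1.] F [-0.6 -0.5 -0.4] w 0.5 q7 [-0.26  0.67  0.32  1.65 -0.26  0.87  1.5 ]
side 497 min [-14.4 -66.8  10.7] max [ 25.4  12.9 107.6] mean [  5.  -43.1  69. ]
axes [[-0.273, -0.257, -0.927], [-0.133, 0.964, -0.229], [-0.953, -0.06, 0.298]]
top none
```

```bash
python3 -m creep '[[0,-4.9,1.2,1,0,0,0],[0,-4.9,1.2,0,0,0,0],[0,-4.9,1.2,0,0,0,0],[0,-3.9,0.9,0,0,0,0],[0,-2.9,0.7,0,0,0,0]]'
python3 -m creep '[[0,-2.9,0.7,0,0,0,0],[0,-2.9,0.7,0,0,0,0],[0,-2.9,0.7,0,0,0,0],[0,-1.9,0.5,0,0,0,0]]'
python3 -c "
from h import *
st()"
python3 pl.py 60
```

```text
t: 11.28
eef_pos: [0.6666, -0.028, 0.0853]
tool_rot: [-0.0, 0.118, 0.993, 0.0]
contact_force: [-0.4, -0.5, 0.6]
gripper_width: 0.496
grasp_force: 0.0
t: 11.78
eef_pos: [0.6561, -0.0254, 0.0853]
tool_rot: [-0.0, 0.118, 0.993, 0.0]
contact_force: [-0.1, 0.1, -0.8]
gripper_width: 0.502
grasp_force: 0.0
t 11.78 board uvz [  0.1 -26.7  85.3] yaw(y axis)-board -0.2 z [-0.  0. -1.] F [-0.1  0.1 -0.8] w 0.5 q7 [-0.28  0.62  0.32  1.73 -0.25  0.83  1.49]
side 998 min [-117.5  -66.3    9. ] max [-18.9  13.5  21. ] mean [-67.7 -30.6  16.9]
axes [[1.0, -0.029, -0.002], [0.029, 0.999, 0.015], [0.001, -0.016, 1.0]]
top none
```

The plate fell flat, wells up (centre at about u −68, v −27, square to the board). Next I rotate the hand and move beside its −y edge.

```bash
python3 -m creep '[[0,0,0,40,0,0,0],[0,-9,-6,0,0,0,-0.175],[0,-9,-6,0,0,0,-0.175],[0,-9,-6,0,0,0,-0.175],[0,-9,-6,0,0,0,-0.175]]'
python3 -m creep '[[0,-9,-6,0,0,0,-0.175],[0,-9,-6,0,0,0,-0.175],[0,-9,-6,0,0,0,-0.175],[0,-9,-6,0,0,0,-0.175],[0,-9,-6,0,0,0,-0.17]]'
python3 -m creep '[[0,0,0,0,0,0,0],[0,0,0,0,0,0,0]]'
python3 -c "
from h import *
st()
im,d=snap('top','t5',(180,80,420,290),3.2)"
```

```text
t: 12.5
eef_pos: [0.6201, -0.0497, 0.1254]
tool_rot: [0.0, 0.454, 0.891, 0.0]
contact_force: [-0.1, -0.3, 0.9]
gripper_width: 0.499
grasp_force: 0.0
t: 13.12
eef_pos: [0.5752, -0.0796, 0.1254]
tool_rot: [0.0, 0.787, 0.617, 0.0]
contact_force: [-0.9, 0.6, -0.1]
gripper_width: 0.502
grasp_force: 0.0
t: 13.38
eef_pos: [0.5758, -0.0791, 0.1254]
tool_rot: [0.0, 0.784, 0.62, 0.0]
contact_force: [-0.4, 0.8, 0.7]
gripper_width: 0.5
grasp_force: 0.0
t 13.38 board uvz [-65.6 -97.5 125.4] yaw(y axis)-board -89.9 z [ 0.  0. -1.] F [-0.4  0.8  0.7] w 0.5 q7 [-0.53  0.56  0.76  1.92 -0.5   0.87  0.26]
```

View pics/t5.png

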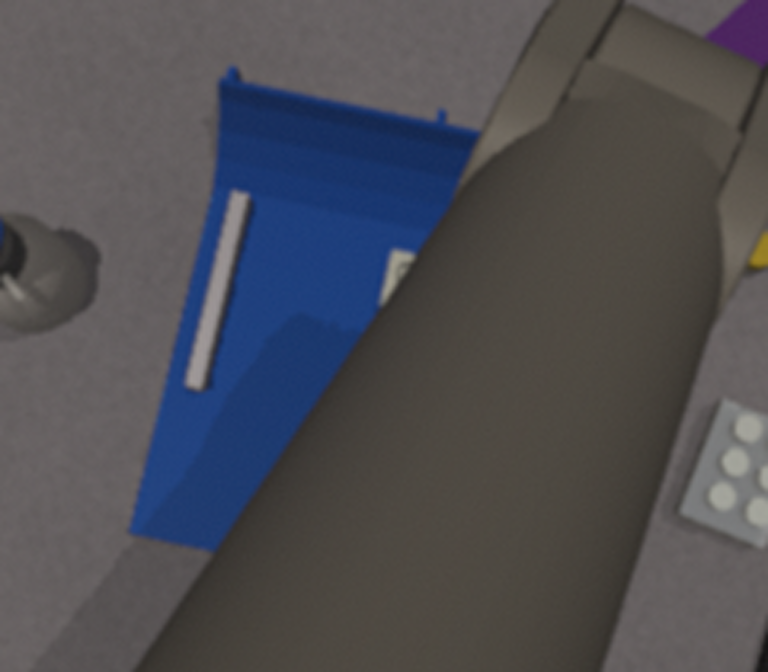

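The arm hides most of the plate; a well shows at about (405,265) and the kerb spans (240,195) to (197,385). Descend beside the edge and push.

```bash
python3 -m creep '[[0,-2,0,-50,0,0,0],[0,0,0,-40,0,0,0],[0,0,0,-18,0,0,0],[0,0,0,-8,0,0,0],[0,0,0,0,0,0,0]]'
python3 -m creep '[[0,2.3,9.7,0,0,0,0],[0,2.3,9.7,0,0,0,0],[0,2.3,9.7,0,0,0,0],[0,2.3,9.7,0,0,0,0],[0,2.3,9.7,0,0,0,0]]'
python3 -m creep '[[0,2.3,9.7,0,0,0,0],[0,2.3,9.7,0,0,0,0],[0,2.3,9.7,0,0,0,0],[0,2.3,9.7,0,0,0,0],[0,0,0,0,0,0,0]]'
python3 -c "
from h import *
st()"; python3 pl.py 105
```

```text
t: 14.05
eef_pos: [0.5739, -0.0797, 0.0099]
tool_rot: [0.0, 0.785, 0.619, 0.0]
contact_force: [-0.4, -0.1, -0.5]
gripper_width: 0.498
grasp_force: 0.0
t: 14.68
eef_pos: [0.585, -0.0304, 0.0094]
tool_rot: [0.0, 0.785, 0.619, 0.0]
contact_force: [0.6, -1.4, 1.4]
gripper_width: 0.5
grasp_force: 0.8
t: 15.3
eef_pos: [0.5942, 0.0095, 0.0091]
tool_rot: [-0.0, 0.785, 0.62, 0.0]
contact_force: [-0.6, -0.8, 0.0]
gripper_width: 0.499
grasp_force: 0.0
t 15.3 board uvz [-68.2  -7.1   9.1] yaw(y axis)-board -90.0 z [-0.  0. -1.] F [-0.6 -0.8  0. ] w 0.5 q7 [-0.57  0.74  0.62  1.93 -0.66  0.69  0.22]
side 326 min [-95.4 -17.    9.3] max [-49.6  78.1  71.6] mean [-72.8  33.7  18. ]
axes [[0.166, -0.986, 0.017], [0.981, 0.164, -0.102], [-0.097, -0.034, -0.995]]
top none
```

```bash
python3 -m creep '[[0,1.6,6.8,0,0,0,0],[0,1.6,6.8,0,0,0,0],[0,1.6,6.8,0,0,0,0],[0,1.2,4.9,0,0,0,0],[0,0.9,3.9,0,0,0,0]]'
python3 -m creep '[[0,0.7,2.9,0,0,0,0],[0,0,0,0,0,0,0]]'
python3 -m creep '[[0,0.5,1.9,0,0,0,0],[0,0,0,0,0,0,0]]'
python3 -m creep '[[0,0.5,1.9,0,0,0,0],[0,0,0,0,0,0,0]]'
python3 -c "
from h import *
st()"
```

```text
t: 16.02
eef_pos: [0.6009, 0.0373, 0.0093]
tool_rot: [0.0, 0.785, 0.619, -0.0]
contact_force: [-0.8, -0.8, -0.2]
gripper_width: 0.504
grasp_force: 0.6
t: 16.27
eef_pos: [0.6016, 0.0403, 0.0093]
tool_rot: [-0.0, 0.785, 0.619, 0.0]
contact_force: [0.8, -0.4, -0.5]
gripper_width: 0.5
grasp_force: 0.0
t: 16.52
eef_pos: [0.6021, 0.0419, 0.0093]
tool_rot: [-0.0, 0.785, 0.619, 0.0]
contact_force: [0.1, -0.3, 0.1]
gripper_width: 0.499
grasp_force: 0.1
t: 16.77
eef_pos: [0.6026, 0.0439, 0.0093]
tool_rot: [-0.0, 0.785, 0.619, 0.0]
contact_force: [-0.5, -0.3, 0.1]
gripper_width: 0.498
grasp_force: 0.1
t 16.77 board uvz [-68.   28.3   9.3] yaw(y axis)-board -90.1 z [ 0.  0. -1.] F [-0.5 -0.3  0.1] w 0.5 q7 [-0.63  0.75  0.63  1.91 -0.67  0.7   0.16]
```

No contact with the kerb yet, so I'll creep on until the force rises.

```bash
python3 -m creep '[[0,0.3,1.5,0,0,0,0],[0,0,0,0,0,0,0]]'
python3 -m creep '[[0,0.3,1.5,0,0,0,0],[0,0,0,0,0,0,0]]'
python3 -m creep '[[0,0.3,1.2,0,0,0,0],[0,0,0,0,0,0,0]]'
```

```text
t: 17.02
eef_pos: [0.6027, 0.0446, 0.0093]
tool_rot: [0.0, 0.786, 0.619, -0.0]
contact_force: [-0.8, -3.5, 0.3]
gripper_width: 0.499
grasp_force: 1.3
t: 17.27
eef_pos: [0.6026, 0.0447, 0.0093]
tool_rot: [0.001, 0.786, 0.618, -0.001]
contact_force: [-2.3, -5.6, 1.3]
gripper_width: 0.502
grasp_force: 3.0
t: 17.52
eef_pos: [0.6026, 0.0447, 0.0093]
tool_rot: [0.001, 0.786, 0.618, -0.001]
contact_force: [-2.5, -8.7, 1.9]
gripper_width: 0.504
grasp_force: 4.1
```

The plate is pressed against the kerb (stalled at about 9 N). Back off, rise, and inspect.

```bash
python3 -m creep '[[0,-1,-5,0,0,0,0],[0,-5,-20,0,0,0,0],[0,-5,-20,30,0,0,0],[0,-5,-20,50,0,0,0],[0,-5,-45,50,0,0,0]]'
python3 -m creep '[[0,0,-50,30,0,0,0],[0,0,-50,0,0,0,0],[0,0,-50,0,0,0,0],[0,0,-30,0,0,0,0],[0,0,0,0,0,0,0]]'
python3 -c "
from h import *
st(); snap('top','t6',(200,90,400,280),3.1)"; python3 pl.py 112
```

```text
t: 18.15
eef_pos: [0.5826, -0.0585, 0.1368]
tool_rot: [-0.0, 0.785, 0.62, 0.0]
contact_force: [0.8, -0.1, 1.1]
gripper_width: 0.5
grasp_force: 0.0
t: 18.77
eef_pos: [0.5812, -0.243, 0.166]
tool_rot: [0.001, 0.787, 0.617, -0.0]
contact_force: [-0.5, 0.2, 0.2]
gripper_width: 0.497
grasp_force: 0.0
t 18.77 board uvz [ -22.3 -255.8  166. ] yaw(y axis)-board -90.5 z [ 0. -0. -1.] F [-0.5  0.2  0.2] w 0.5 q7 [-0.26  0.59  0.79  1.77 -0.49  0.99  0.48]
side 109 min [-74.5  37.9   8.3] max [-25.7  59.1  21.3] mean [-50.7  43.5  15.8]
axes [[0.999, -0.051, -0.013], [0.05, 0.998, -0.049], [-0.015, -0.048, -0.999]]
top 1477 min [-122.4   39.5    9.7] max [-23.5 111.3  20.7] mean [-72.9  75.1  15.5]
axes [[-1.0, -0.012, 0.002], [-0.012, 1.0, -0.014], [-0.002, -0.014, -1.0]]
```

View pics/t6.png

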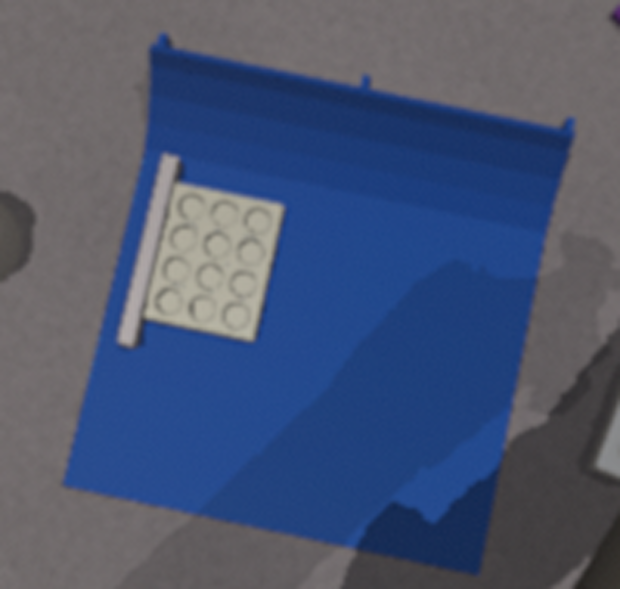

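The plate lies flat with its 12 wells up, its left edge (180,185 to 147,320) flush along the kerb. The arm is clear.

```bash
python3 -c "
from station import *
print(hand_in())"
```

```text
the job is handed in; nothing more can be done
None
```

The job is handed in at about 19 s of the 67 s allowed: the plate was pushed up the backstop, tipped over to lie wells up, and slid flush to the kerb, with the arm clear; I planned paths clear of the bottle, rack and vial but did not re-measure them at the end.

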